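# Pin a bracket in the fixture and hold it against the sprung stop

## Task

Take the orange-headed locating pin from its stand and push it fully home through the eye of the blue angle bracket and the hole of the aluminium fixture plate beneath, and let go of it. Then swing the bracket round the pin with a push on its upright flange until it bears on the spring-loaded stop and the stop's pointer is in the green zone (never in the red), and finish while still holding it there with that steady push, so that a colleague can screw it down. Leave the other things on the bench alone.

Things in the scene. Friction and masses are not known exactly. Their poses are not given: they have to be found in the camera images.
- fixture: Aluminium fixture plate, 200 x 280 x 20 mm, fixed to the bench; origin at the centre of its underside. x points away from the robot, the way the stop is pressed; y along its length, towards the pivot hole. The sprung stop (grey housing 50 x 64 mm, top 56 mm above the bench, coloured scale on top) stands on the +x half at y = -45 mm.
- fixture_hole (a point): Centre of the mouth of the vertical pivot hole in the fixture plate's top face (20 mm above the bench), 15 mm in diameter, through the plate; at x = 9, y = 95 mm in the fixture's frame.
- stop_pad (a joint): Travel of the sprung stop's pad along the fixture's +x, in m: 0 free, growing as pressed, 0.020 at its end. The black bar of its yellow pointer shows it on the white-green-white-red scale: green 0.007 to 0.014, red from 0.017. The spring pushes back with about 2.3 N plus 0.9 N per mm (some 8.5 to 15 N in the green).
- stop_face (a point): Centre of the front face (looks to the fixture's -x) of the stop's black rubber pad, 40 mm wide and 24 mm high, 43 mm above the bench; moves with the pad.
- bracket: Loose smooth blue angle bracket, 0.2-0.42 kg, flat on the plate, eye over the pivot hole (to 1 mm), free end swung 0.2 to 0.45 rad towards the robot. Origin on the eye's axis, underside. Flat leg x -24 to 24, y 20 to -170 mm, 8 mm thick. Upright flange x 8 to 16, y -45 to -170 mm, top at 34 mm; its +x face meets the stop. Parallel to the fixture's axes, the stop is in mid-green.
- bracket_eye (a point): Centre of the eye's mouth on top of the bracket's flat leg: vertical through hole 15 mm in diameter, 28 mm above the bench.
- bracket_push (a point): Point on the inner (-x) face of the bracket's flange opposite the stop, 140 mm from the eye and 22 mm above the bracket's underside (14 mm above the flat leg's top); push here along the fixture's +x, for instance with the side of the closed fingers.
- pin: Loose locating pin, 60 g, upright; origin at its tip. Steel shaft 12 mm in diameter, 26 mm long, tapered tip; then an orange knob with black grooves, 22 mm in diameter, 26 mm tall. Stands in the hole of a dark steel block 60 x 60 x 30 mm fixed to the bench, knob resting on its top. When home, the knob rests on the bracket, tip 2 mm above the bench.
- pin_knob (a point): Centre of the pin's orange knob, 39 mm above the pin's tip: the place to grasp it from above, any yaw.
- pin_tip (a point): Lower tip of the pin.
- esd_brush: Black brush, 24 x 152 x 10 mm, lying loose; bystander. Origin at the centre of its underside.
- tape_1: Black roll of tape, 62 x 60 x 19 mm, loose; bystander. Origin at the centre of its underside.
- solder_spool: Spool with blue flanges, 55 mm wide, 47 mm high, loose; bystander. Origin at the centre of its underside.
- multimeter: Black hand multimeter, 140 x 75 x 41 mm, lying loose on its back; bystander. Origin at the centre of its underside.
Not all that is in view belongs to the job. What is shaped like the pin but yellow is not meant.

How it is judged:
By the outcome, as a careful person would: the job done as asked, in the order asked, and still so for the second after the job is handed in, while the arm keeps its last pose, push and grip.
It also fails if it takes over 58 s, if anything falls off the work surface, if the arm or the gripper's body presses on something with over 40 N, if the wrist force passes 120 N, or if a joint passes its speed limit or range.

## Robot

A 7-joint arm with a two-finger parallel gripper is mounted at the origin on a cart in front of the work surface, level with it; the furniture and walls round the work are solid. World frame = base frame: x ahead of the robot, y to its left, z up, the work surface at z = 0. Lengths are in mm, angles in rad, forces in N, time in s.
With the tool pointing down it reaches from about 400 to 875 mm from the base axis. Payload 4.4 kg.
Tool frame: the origin (TCP) lies at the very end of the fingers, on their centre line; the grasp point (between the pads) lies 19 mm behind it; z points along the fingers, y is the direction in which the jaws open and shut (so a half turn about z gives the same grasp; the last joint's range is limited). The gripper opens to 85 mm and grips with 20 to 120 N. Pads are 22 mm wide; open, the fingers measure 114 mm over their backs; the gripper's body (76 mm by 85 mm) begins 54 mm behind the grasp point. The pads swing forward as they close: fully open they stand 13 mm farther back than shut.
Start: joints at [-1.255, 0.628, 0.038, 1.517, -0.027, 0.996, -0.02], TCP at [242.162, 603.221, 231.313] pointing down, gripper open.
Joint ranges: [-3.06, 3.06], [-0.37, 2.12], [-1.25, 1.32], [0.18, 2.47], [-1.1, 4.24], [0.23, 1.98], [-2.94, 2.94]. Speed limits (rad/s): [2.57, 2.57, 3.14, 3.14, 3.14, 3.14, 3.14].

## Interface

Orientations are given as [roll, pitch, yaw] about the fixed x, y, z axes, in that order (R = Rz(yaw) Ry(pitch) Rx(roll)).
In Python, from cell import ctrl gives the robot as it stands. The module is installed in compiled form; this text tells all that it offers.
- The arm moves only by the shell command python3 -m jog 'ROWS'. ROWS is text: rows parted by semicolons, each of 7 numbers parted by spaces: the shift along the tool's x, y, z in mm, then the turn, a rotation vector about the tool's x, y, z in degrees, then the opening, from -1 (shut) to 1 (fully open). In form: x y z wx wy wz claw; .... A call has 1 to 8 rows; each row is the pose to reach, as a shift and turn from the pose commanded when the call began, along the tool's axes at that moment; what a row does not reach only later rows make up. A row lasts 1/8 s, in which the tool goes at most 62.5 mm and 10.7 degrees, less where a joint would pass 70% of its speed; a pose out of reach is approached as far as the arm can. A call with a gripper value outside its range is refused whole. The fingers move at their own pace and stop on an object; the grip force is fixed at half the most. Time passes only in rows, so rows that repeat a pose let the fingers close. It gives the time, the measured TCP pose, the force and the opening at its end, in the units of the state.
- ctrl.read_state(): the state, without advancing time (a new reading comes with each control period).
- ctrl.get_image(name): name is "side" or "top" or "wrist"; returns a dict with "image" (384x512x3 uint8, red, green, blue), "z_map" (384x512 float32, mm along the optical axis (not along the pixel's ray), 0 where there is no reading), "vertical_fov" (degrees; the focal length in pixels is half the picture's height over the tangent of half this angle, whatever the lens; pixels are square), "cx", "cy" (the principal point, pixels), "k1" (the pictures are not rectified: a ray, as slopes to the right and down, at radius r is drawn at 1 + k1 r^2 times it, then the intrinsics apply), "extrinsics" (4x4, takes a point from world to camera coordinates); the wrist camera has in their place "hand_eye" (4x4, takes a point from camera to tool coordinates, whose origin is the TCP and whose axes are the flange's). Camera axes: x right, y down, z forward; pixel columns grow to the right and rows downward; lengths in mm; the calibration is good to about 2 mm. A picture is of the moment at which its call begins: read the wrist's pose just before it.
- ctrl.finish_job(): hands the job in, once; it reports no verdict.
The state is a dict: "clock": time; "qpos": joint angles; "qd": joint speeds; "tau": joint torques, N m; "eef_pos": TCP position; "tool_rot": TCP orientation; "force": force on the tool from outside, world axes, zero at the start; "torque": the same for the moment, N m; "width": finger opening in mm.
Only numpy, scipy, OpenCV 4.12 (cv2) and the standard library are available. Lean on these libraries where they do the work, as an engineer would, in place of code of your own. Each camera call takes 0.05 s, during which the arm holds its last target.

## Working session

There is one attempt and no reset: what is moved stays moved. The work goes in short steps, Python scripts to look and compute and a shell command to move; the robot and the scene stay as the last step left them, time stands still between calls to the robot, and variables do not carry over. Pictures are saved under pics/ and viewed, and the job is handed in when it is done.

```bash
mkdir -p pics; cat > h.py <<'E'
import numpy as np, cv2
from cell import ctrl
from scipy.spatial.transform import Rotation as R
def tool_T(s):
    T=np.eye(4); T[:3,:3]=R.from_euler('xyz',s['tool_rot']).as_matrix(); T[:3,3]=s['eef_pos']; return T
def grab(name,save=None):
    s=ctrl.read_state(); d=ctrl.get_image(name)
    if 'extrinsics' in d: C=np.linalg.inv(np.array(d['extrinsics']))
    else: C=tool_T(s)@np.array(d['hand_eye'])
    d['C']=C; h,w=d['image'].shape[:2]; f=h/2/np.tan(np.radians(d['vertical_fov'])/2)
    d['K']=np.array([[f,0,d['cx']],[0,f,d['cy']],[0,0,1]]); d['s']=s
    if save: cv2.imwrite(save,d['image'][:,:,::-1])
    np.savez('/tmp/%s.npz'%name,image=d['image'],z=d['z_map'],C=C,K=d['K'],k1=d['k1'])
    return d
def ray(d,uv):
    uv=np.atleast_2d(np.array(uv,float)); k=float(d['k1'])
    p=cv2.undistortPoints(uv[:,None],d['K'],np.array([k,0,0,0,0.]))[:,0]
    r=np.c_[p,np.ones(len(p))]
    return d['C'][:3,3], r@d['C'][:3,:3].T
def onplane(d,uv,z):
    o,r=ray(d,uv); t=(z-o[2])/r[:,2]; return o+r*t[:,None]
def proj(d,P):
    P=np.atleast_2d(P); Ci=np.linalg.inv(d['C']); c=P@Ci[:3,:3].T+Ci[:3,3]
    p=c[:,:2]/c[:,2:]; r2=(p**2).sum(1,keepdims=True); p=p*(1+d['k1']*r2)
    return p*d['K'][0,0]+[d['K'][0,2],d['K'][1,2]]
def load(name):
    z=np.load('/tmp/%s.npz'%name); return {'image':z['image'],'z_map':z['z'],'C':z['C'],'K':z['K'],'k1':float(z['k1'])}
def depthpt(d,u,v):
    o,r=ray(d,[u,v]); return o+r[0]*d['z_map'][int(v),int(u)]
E
python3 - <<'E'
from h import *
s=ctrl.read_state(); print(s)
for n in ['side','top','wrist']:
    d=grab(n,'pics/%s0.png'%n); print(n,d['vertical_fov'],d['cx'],d['cy'],d['k1'],d['C'].round(2).tolist())
E
```

```text
{'clock': 0.0, 'qpos': array([-1.25481874,  0.62933847,  0.03843261,  1.51835931, -0.02699305,
        0.99627629, -0.02000458]), 'qd': array([ 0.00176437,  0.00041023, -0.00010528,  0.00083306,  0.00102015,
        0.00106738, -0.00038544]), 'tau': array([-2.78308435e-04, -5.63414097e+01,  1.22632753e+00, -1.93437964e+01,
        1.11299136e-02,  1.07747558e-02,  2.35491490e-05]), 'eef_pos': array([241.91244897, 602.6466745 , 230.39664789]), 'tool_rot': array([-3.13972913e+00,  2.42533100e-05,  2.75982205e+00]), 'force': array([-0.22789735,  0.06296157,  0.56682687]), 'torque': array([ 0.03392519,  0.01852936, -0.01050994]), 'width': 85.23176405378645}
side 50.278342356259614 253.97921489008937 191.3850600405705 -0.03460704632474718 [[-0.97, -0.08, 0.23, 236.72], [-0.24, 0.3, -0.92, 935.09], [0.01, -0.95, -0.31, 425.53], [0.0, 0.0, 0.0, 1.0]]
top 51.37619587850215 257.54246677090435 191.20974138852742 -0.03501826480879628 [[-0.02, -0.98, 0.17, 285.66], [-1.0, 0.02, 0.01, -88.42], [-0.02, -0.17, -0.98, 1168.05], [0.0, 0.0, 0.0, 1.0]]
wrist 58.549028119691776 257.52520247519317 187.138466527084 -0.04395727945301833 [[0.37, 0.89, 0.27, 172.1], [0.93, -0.36, -0.11, 630.4], [0.0, 0.3, -0.96, 373.13], [0.0, 0.0, 0.0, 1.0]]
```

View pics/top0.png

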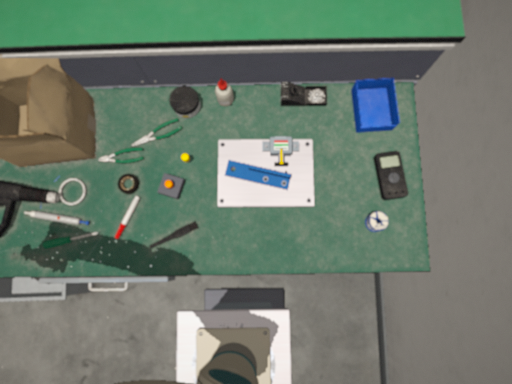

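View pics/side0.png

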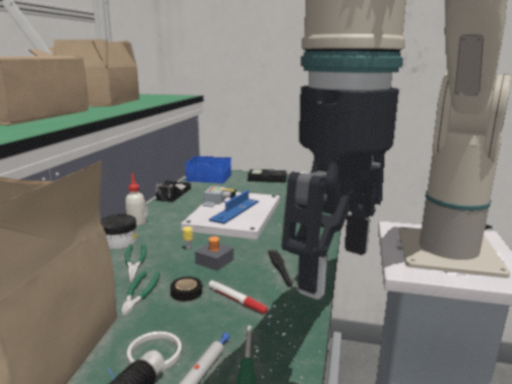

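View pics/wrist0.png

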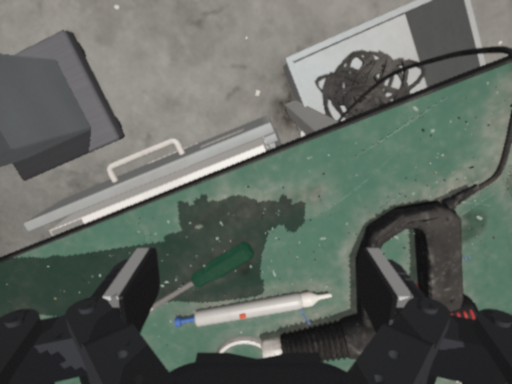

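```bash
python3 - <<'E'
from h import *
d=load('top')
im=d['image'][125:215,150:330,::-1]
cv2.imwrite('pics/top0z.png',cv2.resize(im,None,fx=4.4,fy=4.4,interpolation=cv2.INTER_CUBIC))
hsv=cv2.cvtColor(d['image'],cv2.COLOR_RGB2HSV)
def blobs(lo,hi,mn=8):
    m=cv2.inRange(hsv,np.array(lo),np.array(hi)); n,l,st,c=cv2.connectedComponentsWithStats(m)
    return [(st[i].tolist(),c[i].round(2).tolist()) for i in range(1,n) if st[i][4]>=mn]
print('or',blobs((5,150,130),(18,255,255)))
print('ye',blobs((20,130,130),(34,255,255)))
print('blue',blobs((100,120,60),(125,255,255)))
print('depth pin',d['z_map'][178:190,164:175].round(0))
E
```

```text
or [([165, 180, 8, 8, 26], [168.88, 183.65])]
ye [([279, 149, 5, 16, 41], [280.9, 158.07]), ([181, 153, 8, 9, 59], [184.53, 156.93]), ([166, 183, 5, 4, 13], [168.15, 184.62])]
blue [([352, 78, 47, 54, 2218], [374.72, 104.47]), ([226, 161, 64, 27, 768], [256.9, 173.94]), ([80, 221, 9, 4, 20], [84.4, 222.0])]
depth pin [[1166. 1166. 1167. 1166. 1167. 1165. 1166. 1164. 1162. 1165. 1170.]
 [1171. 1166. 1163. 1169. 1166. 1166. 1167. 1165. 1168. 1164. 1168.]
 [1165. 1169. 1167. 1169. 1140. 1164. 1166. 1166. 1164. 1161. 1167.]
 [1165. 1166. 1136. 1136. 1136. 1137. 1141. 1162. 1163. 1165. 1162.]
 [1165. 1137. 1139. 1138. 1136. 1136. 1139. 1138. 1169. 1164. 1166.]
 [1163. 1132. 1139. 1138. 1136. 1135. 1135. 1137. 1153. 1164. 1162.]
 [1164. 1134. 1137. 1138. 1137. 1136. 1132. 1140. 1147. 1161. 1160.]
 [1160. 1140. 1139. 1134. 1135. 1135. 1138. 1137. 1148. 1161. 1161.]
 [1163. 1139. 1137. 1135. 1135. 1139. 1134.    0. 1149. 1165. 1166.]
 [1164. 1161. 1137. 1138. 1135. 1137. 1142. 1145. 1153. 1162. 1158.]
 [1162. 1162. 1163. 1159. 1146. 1145. 1152. 1157. 1158. 1160. 1160.]
 [1159. 1160. 1163. 1163. 1159. 1160. 1160. 1162. 1159. 1162. 1158.]]
```

View pics/top0z.png

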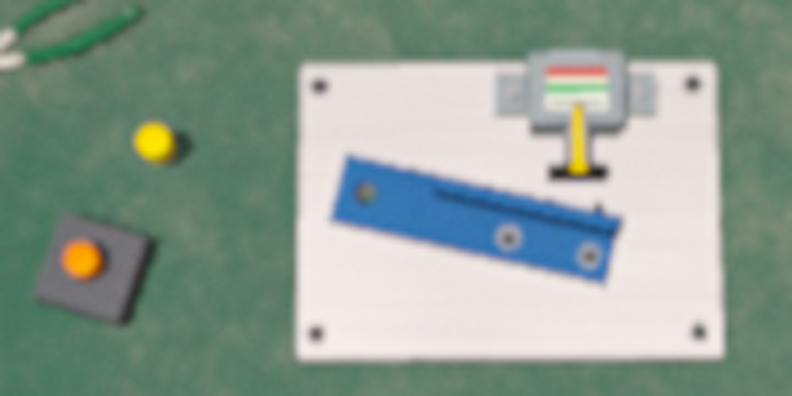

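The candidates are the orange knob at top (169,184), standing in the dark block, and the yellow one at (185,157), without a block. The first fits: it is orange and its knob sits in the dark steel block, as the enlarged crop confirms. The bracket's eye is at about (233,169), and the stop is on the far (+x) side with its pointer in the white.

```bash
python3 - <<'E'
from h import *
d=load('top')
m=lambda x,y:[150+(x+.5)/4.4-.5,125+(y+.5)/4.4-.5]
o=onplane(d,[168.5,184],52); print('knob',o, depthpt(d,168,184))
print('eye',onplane(d,m(366,193),28))
hsv=cv2.cvtColor(d['image'],cv2.COLOR_RGB2HSV)
b=cv2.inRange(hsv,(100,120,60),(125,255,255)); b[:140]=0;b[:,:200]=0;b[:,320:]=0
b=cv2.morphologyEx(b,cv2.MORPH_CLOSE,np.ones((3,3)))
c=max(cv2.findContours(b,0,2)[0],key=cv2.contourArea)
r=cv2.minAreaRect(c); print(r)
print('brk corners(crop picks) z28',onplane(d,[m(347,154),m(331,220),m(604,283)],28).round(1))
print('plate corners z20',onplane(d,[m(299,63),m(297,357),m(723,357),m(715,63)],20).round(1))
for n,p in dict(screw_tl=(319,86),tr=(693,84),bl=(316,334),br=(699,331)).items(): print(n,onplane(d,m(*p),20).round(1))
print('pad',onplane(d,[m(550,172),m(606,172)],55).round(1))
print('yellow',onplane(d,[184.5,157],55))
E
```

```text
knob [[507.39748511 180.27578894  52.        ]] [506.75737698 180.9050234   55.35645847]
eye [[555.05709067  -2.48979118  28.        ]]
((257.6533508300781, 174.29708862304688), (62.4046630859375, 14.193375587463379), 12.308016777038574)
brk corners(crop picks) z28 [[ 582.1   10.1   28. ]
 [ 537.1   20.9   28. ]
 [ 491.2 -159.2   28. ]]
plate corners z20 [[ 648.7   43.4   20. ]
 [ 446.7   44.3   20. ]
 [ 441.7 -236.7   20. ]
 [ 643.  -239.3   20. ]]
screw_tl [[632.1  29.8  20. ]]
tr [[ 628.5 -223.9   20. ]]
bl [[461.8  31.7  20. ]]
br [[ 459.3 -221.5   20. ]]
pad [[ 560.4 -124.5   55. ]
 [ 559.7 -160.9   55. ]]
yellow [[585.39094253 134.9728103   55.        ]]
```

```bash
python3 -m jog '-50 -36 0 0 0 8 1; -100 -73 0 0 0 17 1; -150 -110 0 0 0 26 1; -200 -146 0 0 0 35 1; -250 -182 0 0 0 44 1; -300 -218 0 0 0 53 1; -350 -255 0 0 0 62 1; -400 -292 0 0 0 68.2 1'
python3 - <<'E'
from h import *
d=grab('wrist','pics/wrist1.png'); s=d['s'];print(s['eef_pos'],s['tool_rot'],s['qpos'].round(3))
E
```

```text
clock: 1.15
eef_pos: [505.3, 181.6, 231.3]
tool_rot: [3.142, -0.0, 1.566]
force: [0.7, -0.1, -0.7]
width: 85.3
[505.27417658 181.6137183  231.28487504] [ 3.14152663e+00 -1.78814396e-04  1.56593432e+00] [-0.655  0.49   0.382  1.841 -0.235  0.854 -0.164]
```

View pics/wrist1.png

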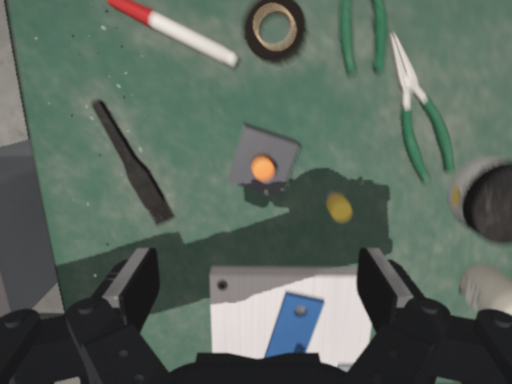

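The wrist view shows the orange knob at (263,168), the yellow one at (339,208) and the bracket's eye at about (300,310).

```bash
python3 - <<'E'
from h import *
d=load('wrist')
hsv=cv2.cvtColor(d['image'],cv2.COLOR_RGB2HSV)
m=cv2.inRange(hsv,(5,120,120),(20,255,255)); 
n,l,st,c=cv2.connectedComponentsWithStats(m); 
for i in range(1,n):
    if st[i][4]>30: print(st[i],c[i],onplane(d,c[i],47),'top',onplane(d,c[i],56))
print(depthpt(d,263,166))
cv2.imwrite('pics/w1a.png',cv2.resize(d['image'][110:230,210:370,::-1],None,fx=5,fy=5,interpolation=cv2.INTER_CUBIC))
cv2.imwrite('pics/w1b.png',cv2.resize(d['image'][260:370,210:370,::-1],None,fx=5,fy=5,interpolation=cv2.INTER_CUBIC))
E
```

```text
[252 156  23  25 445] [262.73707865 167.85842697] [[510.77879417 175.64872804  47.        ]] top [[510.6459006  177.87621898  56.        ]]
[510.89397016 179.73423956  56.14957538]
```

View pics/w1a.png

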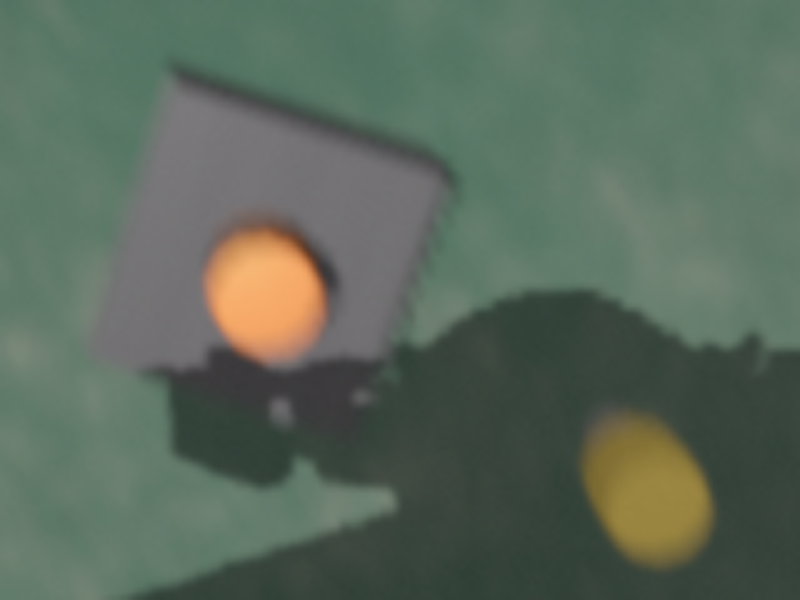

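View pics/w1b.png

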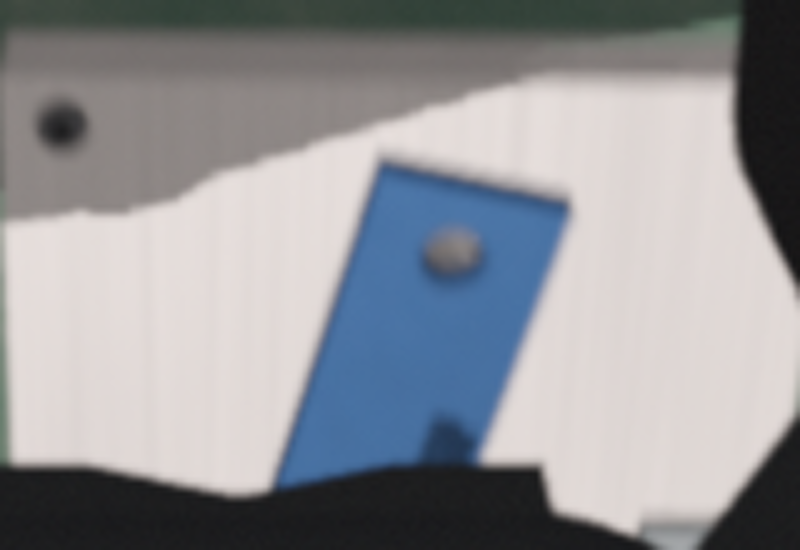

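```bash
python3 -m jog '-1 2 50 0 0 0 1; -2.6 3.7 100 0 0 0.3 1; -2.6 3.7 100 0 0 0.3 1; -2.6 3.7 100 0 0 0.3 1'
cat > knob.py <<'E'
from h import *
import sys
d=grab('wrist',sys.argv[1]); s=d['s'];print(s['eef_pos'],s['tool_rot'],s['width'])
hsv=cv2.cvtColor(d['image'],cv2.COLOR_RGB2HSV)
m=cv2.inRange(hsv,(3,110,90),(19,255,255)); 
n,l,st,c=cv2.connectedComponentsWithStats(m); 
for i in range(1,n):
    if st[i][4]>30: print(st[i],c[i])
i=1+np.argmax(st[1:,4]); vs,us=np.where(l==i); z=d['z_map'][vs,us]; ok=z>0
o,r=ray(d,np.c_[us,vs][ok]); P=o+r*z[ok][:,None]
zt=np.percentile(P[:,2],90); print('ztop',zt); t=P[P[:,2]>zt-4]; print('top med',np.median(t,0),t.min(0),t.max(0))
E
python3 knob.py pics/w2.png
```

```text
clock: 1.7
eef_pos: [509.1, 181.0, 132.5]
tool_rot: [3.14, -0.0, 1.565]
force: [-0.1, 0.4, -0.3]
width: 85.9
[509.09034925 180.9553409  132.54981244] [ 3.14003554e+00 -4.97356217e-04  1.56456393e+00] 85.86519842782025
[242 177  32  38 973] [257.16855087 195.97636177]
ztop 56.53058683240733
top med [509.22978043 179.71265347  55.7906898 ] [498.92665757 168.58419512  52.59380793] [519.5041366  189.48557984  57.92944383]
```

View pics/w2.png

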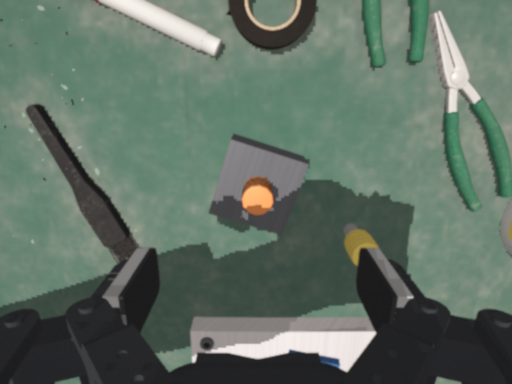

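```bash
python3 -m jog '-1.2 0 45 0 0 0 1; -1.2 0 85 0 0 0 1; -1.2 0 97 0 0 0 1; -1.2 0 97 0 0 0 1; -1.2 0 97 0 0 0 -1; -1.2 0 97 0 0 0 -1;-1.2 0 97 0 0 0 -1; -1.2 0 97 0 0 0 -1'; python3 -m jog '0 0 0 0 0 0 -1; 0 0 0 0 0 0 -1; 0 0 0 0 0 0 -1; 0 0 0 0 0 0 -1'
```

```text
clock: 2.75
eef_pos: [508.5, 179.5, 35.0]
tool_rot: [3.141, -0.0, 1.564]
force: [-1.1, -0.6, 5.3]
width: 19.8
clock: 3.25
eef_pos: [508.5, 179.6, 35.0]
tool_rot: [3.141, -0.001, 1.564]
force: [-1.4, 0.3, 6.5]
width: 19.5
```

```bash
python3 -m jog '0 0 -30 0 0 0 -1; 0 0 -70 0 0 0 -1; 0 0 -110 0 0 0 -1; 0 0 -110 0 0 0 -1; 0 0 -110 0 0 0 -1'
python3 knob.py pics/w3.png; python3 - <<'E'
from h import *
d=grab('side','pics/s3.png'); d['image']; im=d['image'][190:290,140:300,::-1]
cv2.imwrite('pics/s3z.png',cv2.resize(im,None,fx=5,fy=5,interpolation=cv2.INTER_CUBIC))
E
```

```text
clock: 3.88
eef_pos: [507.6, 179.5, 143.9]
tool_rot: [-3.141, -0.0, 1.564]
force: [0.3, -0.4, -1.4]
width: 20.0
[507.63486256 179.46830601 143.89412613] [-3.14067649e+00 -7.31375708e-07  1.56446444e+00] 19.99324532435089
[ 233  229   50   70 2792] [257.49498567 265.01432665]
ztop 165.11807532305997
top med [507.87680328 180.13717186 164.49407658] [497.97133017 167.46644146 161.18210528] [518.03607606 190.12625705 166.65617872]
```

View pics/w3.png

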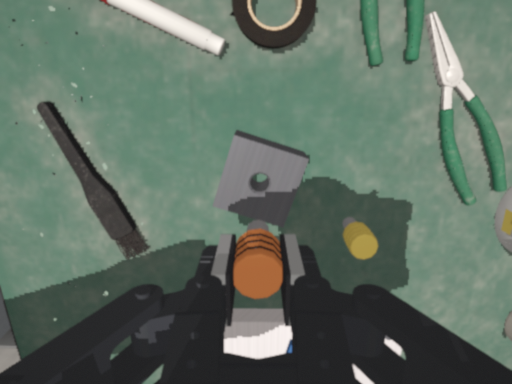

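View pics/s3.png

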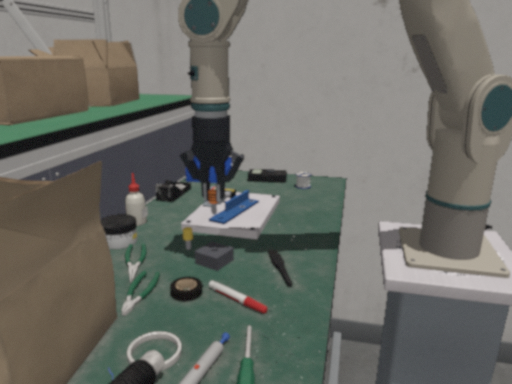

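```bash
python3 - <<'E'
from h import *
d=load('wrist')
cv2.imwrite('pics/w3z.png',cv2.resize(d['image'][120:280,180:340,::-1],None,fx=3.7,fy=3.7,interpolation=cv2.INTER_CUBIC))
g=cv2.cvtColor(d['image'],cv2.COLOR_RGB2GRAY); print(g[168:196:2,244:278:2])
m=(g[165:198,245:277]<62).astype(np.uint8)
n,l,st,c=cv2.connectedComponentsWithStats(m)
for i in range(1,n):
    if st[i][4]>40: print(st[i],c[i]+[245,165],onplane(d,c[i]+[245,165],30))
print('tip proj',proj(d,[[507.6,179.5,113],[507.6,179.5,139]]))
E
```

```text
[[132 130 130 133 134 131 131 132 130 128 130 129 128 129 129 131 131]
 [132 130 130 133 132 130 132 129 129 128 130 128 128 129 129 132 130]
 [131 130 132 134 131 124 119 109 113 116 124 126 127 130 130 131 130]
 [129 130 132 131 118  95  89 109 123 121 109 112 126 129 130 131 130]
 [129 130 132 118  89  73  87 126 127 129 128 116 111 127 129 129 130]
 [130 132 129  97  67  69  87 126 127 129 126  99  94 121 130 130 129]
 [129 132 121  82  57  62  83 121 123 116  96  73  83 118 129 129 130]
 [130 133 114  73  56  57  61  76  80  76  72  71  80 115 129 129 131]
 [131 132 114  79  57  57  59  65  67  71  72  70  85 117 129 130 131]
 [132 132 120  96  61  59  60  63  68  70  70  73 101 121 129 130 130]
 [132 130 127 106  79  62  61  66  67  69  70  87 117 126 129 130 128]
 [132 130 128 123 107  91  74  72  74  81  93 109 121 125 126 126 125]
 [131 129 130 129 122 109 109 108 108 111 111  80  82  83  83  84  82]
 [130 128 130 126 127 127 125 121 120 123 118  72  70  70  72  70  70]]
[ 6 14  7 10 45] [253.88888889 183.8       ] [[505.07445322 178.12285827  30.        ]]
tip proj [[256.8108885  224.49927925]
 [256.65794207 246.22151765]]
```

View pics/w3z.png

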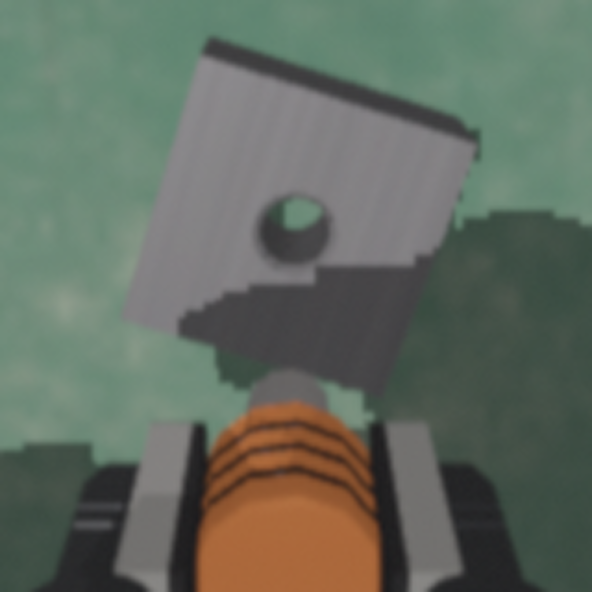

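```bash
python3 - <<'E'
from h import *
d=load('wrist'); print(onplane(d,[259.2,181.7],30), proj(d,[508.5,179.5,30]))
s=ctrl.read_state(); print(s['eef_pos'])
Ci=np.linalg.inv(d['C'])
E
```

```text
[[509.2321158 179.8089932  30.       ]] [[258.2633962  182.08522137]]
[507.22629312 179.19323395 143.1197686 ]
```

```bash
python3 -m jog '-45 12 0 0 0 0 -1; -91 24 0 0 0 0 -1; -137 36 0 0 0 0 -1; -182 48 0 0 0 0 -1; -182 48 0 0 0 0 -1; -182 48 0 0 0 0 -1'
python3 - <<'E'
from h import *
d=grab('wrist','pics/w4.png'); print(d['s']['eef_pos'],d['s']['tool_rot'])
cv2.imwrite('pics/w4z.png',cv2.resize(d['image'][120:280,180:340,::-1],None,fx=3.7,fy=3.7,interpolation=cv2.INTER_CUBIC))
E
```

```text
clock: 4.72
eef_pos: [554.2, -2.3, 143.2]
tool_rot: [-3.139, -0.001, 1.564]
force: [0.5, 0.2, -1.6]
width: 20.3
[554.15508655  -2.32990874 143.18173126] [-3.13906995e+00 -7.48517063e-04  1.56404896e+00]
```

View pics/w4z.png

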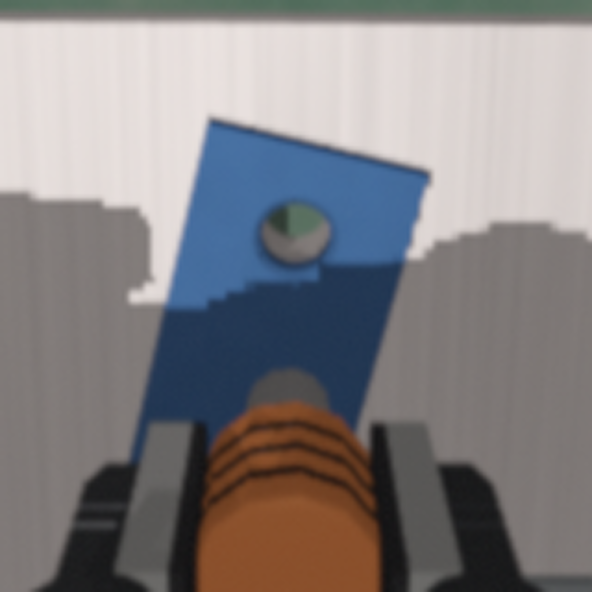

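View pics/w4.png

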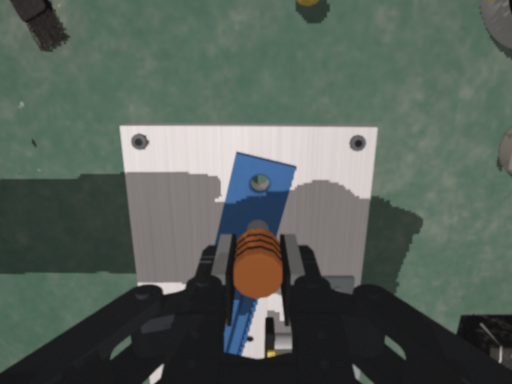

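```bash
python3 -m jog '-0.5 1 35 0 0 0 -1; -0.5 1 67 0 0 0 -1; -0.5 1 67 0 0 0 -1; -0.5 1 67 0 0 0 -1'
python3 - <<'E'
from h import *
d=grab('wrist','pics/w5.png'); print(d['s']['eef_pos'],d['s']['tool_rot'])
cv2.imwrite('pics/w5z.png',cv2.resize(d['image'][120:280,180:340,::-1],None,fx=3.7,fy=3.7,interpolation=cv2.INTER_CUBIC))
d=grab('side','pics/s5.png');cv2.imwrite('pics/s5z.png',cv2.resize(d['image'][170:240,170:290,::-1],None,fx=6,fy=6,interpolation=cv2.INTER_CUBIC))
print(ctrl.read_state()['eef_pos'])
E
```

```text
clock: 5.28
eef_pos: [556.5, -2.5, 77.9]
tool_rot: [3.141, -0.0, 1.566]
force: [0.9, 0.4, -0.1]
width: 20.2
[556.4621951   -2.53733205  77.94185217] [ 3.14091019e+00 -2.09499303e-04  1.56570600e+00]
[557.011024    -2.96396086  78.57496306]
```

View pics/w5z.png

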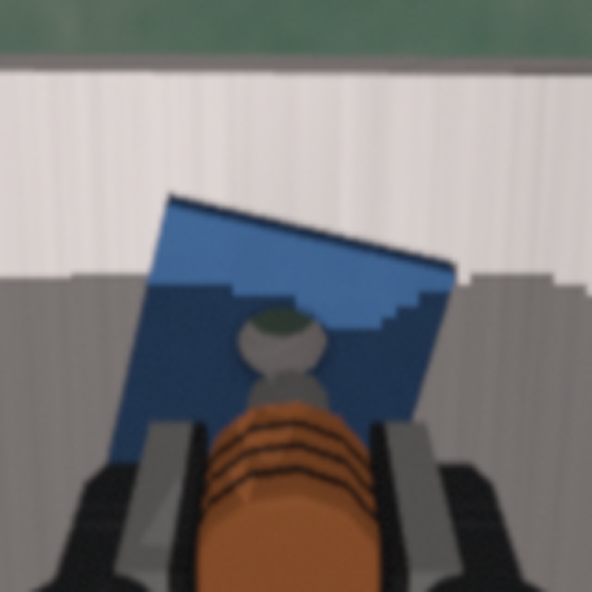

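View pics/s5z.png

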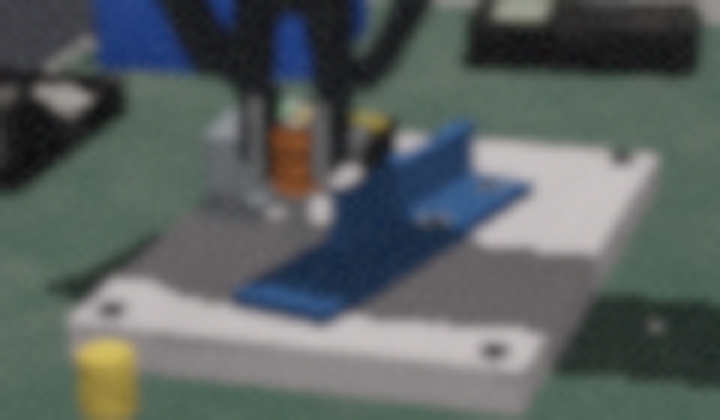

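```bash
python3 - <<'E'
from h import *
d=load('wrist'); print(proj(d,[[556.5,-2.5,28],[556.5,-2.5,47]]))
for p in [(255.7,213.6)]: print(onplane(d,p,28))
E
```

```text
[[256.88891592 211.89586446]
 [256.85464724 224.46498725]]
[[555.77764791  -3.59665927  28.        ]]
```

```bash
python3 -m jog '-0.5 -0.4 6 0 0 0 -1; -1 -0.8 12 0 0 0 -1; -1 -0.8 18 0 0 0 -1; -1 -0.8 21 0 0 0 -1; -1 -0.8 24 0 0 0 -1; -1 -0.8 24 0 0 0 -1'
```

```text
clock: 6.12
eef_pos: [555.1, -4.4, 53.0]
tool_rot: [-3.141, -0.0, 1.564]
force: [-0.2, -0.3, 0.2]
width: 20.3
```

```bash
python3 -m jog '0 0 3 0 0 0 -1; 0 0 6 0 0 0 -1; 0 0 9 0 0 0 -1; 0 0 9 0 0 0 -1'; python3 - <<'E'
from h import *
print(ctrl.read_state()['force'])
E
```

```text
clock: 6.62
eef_pos: [555.0, -4.4, 44.0]
tool_rot: [-3.141, -0.0, 1.564]
force: [0.3, -0.1, -0.8]
width: 19.8
[ 0.26646599 -0.12795634 -0.83478563]
```

```bash
python3 -m jog '0 0 3 0 0 0 -1; 0 0 6 0 0 0 -1; 0 0 9 0 0 0 -1; 0 0 10.5 0 0 0 -1; 0 0 10.5 0 0 0 -1'; python3 - <<'E'
from h import *
print(ctrl.read_state()['force'])
E
```

```text
clock: 7.25
eef_pos: [555.1, -4.4, 33.6]
tool_rot: [-3.141, 0.0, 1.564]
force: [0.3, 0.2, -0.2]
width: 19.8
[ 0.30685532  0.24624194 -0.17710002]
```

```bash
python3 -m jog '0 0 0.7 0 0 0 -1; 0 0 1.4 0 0 0 -1; 0 0 2 0 0 0 -1; 0 0 2 0 0 0 -1'
```

```text
clock: 7.75
eef_pos: [555.4, -4.4, 33.0]
tool_rot: [3.141, -0.0, 1.564]
force: [-2.6, 0.2, 10.3]
width: 19.6
```

```bash
python3 -m jog '0 0 0 0 0 0 0; 0 0 0 0 0 0 1; 0 0 0 0 0 0 1; 0 0 0 0 0 0 1; 0 0 0 0 0 0 1; 0 0 -25 0 0 0 1; 0 0 -70 0 0 0 1; 0 0 -110 0 0 0 1'
python3 -m jog '0 0 0 0 0 0 1;  0 0 0 0 0 0 1'
python3 knob.py pics/w6.png
python3 - <<'E'
from h import *
d=load('wrist')
cv2.imwrite('pics/w6z.png',cv2.resize(d['image'][120:280,150:370,::-1],None,fx=3.6,fy=3.6,interpolation=cv2.INTER_CUBIC))
d=grab('side','pics/s6.png');cv2.imwrite('pics/s6z.png',cv2.resize(d['image'][170:240,170:290,::-1],None,fx=6,fy=6,interpolation=cv2.INTER_CUBIC))
E
```

```text
clock: 8.75
eef_pos: [555.1, -4.5, 143.0]
tool_rot: [-3.141, 0.0, 1.564]
force: [0.4, -0.2, -0.2]
width: 85.6
clock: 9.0
eef_pos: [554.7, -4.2, 141.3]
tool_rot: [-3.141, -0.0, 1.564]
force: [-0.7, -0.3, -0.8]
width: 85.5
[554.69651871  -4.15581979 141.34398388] [-3.14069589e+00 -2.79414541e-04  1.56445085e+00] 85.51869733231722
[244 172  30  36 777] [258.3011583  190.97812098]
ztop 54.62377873966954
top med [555.69976299  -4.29944179  53.80115874] [545.38859163 -15.22667028  50.67991346] [566.04954041   5.43348961  55.63619464]
```

View pics/w6z.png

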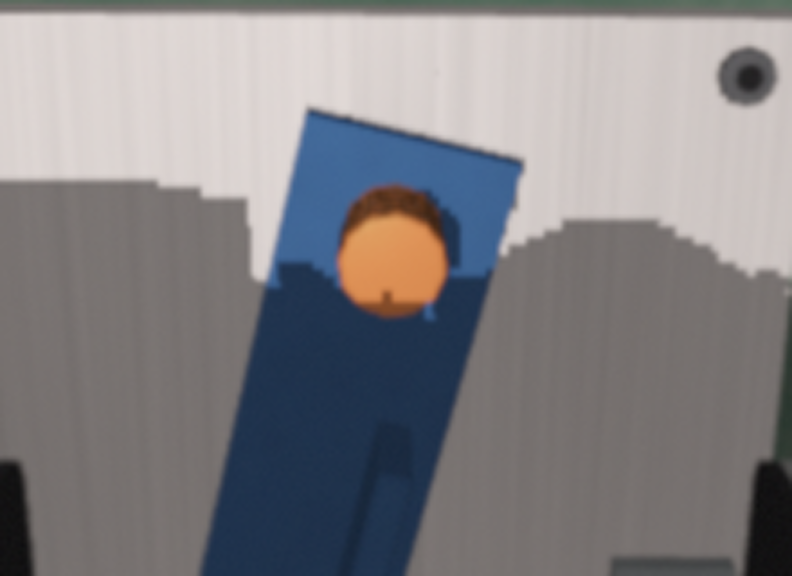

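View pics/s6z.png

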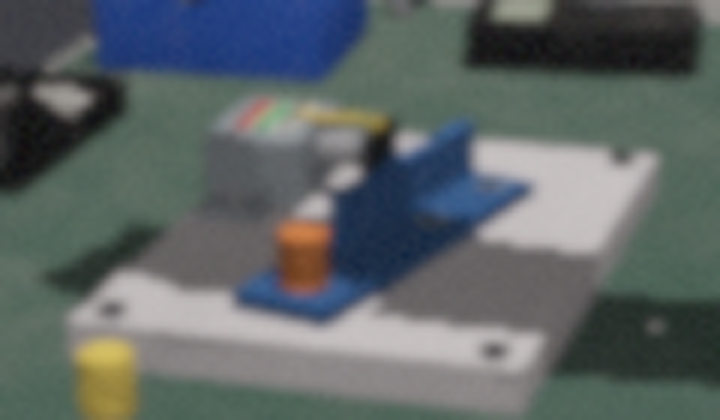

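```bash
python3 -m jog '-46 -20 0 0 0 0 -1; -92 -40 0 0 0 0 -1; -138 -60 0 0 0 0 -1; -138 -60 0 0 0 0 -1; -138 -60 0 0 0 0 -1; -138 -60 0 0 0 0 -1'
python3 - <<'E'
from h import *
d=grab('wrist','pics/w7.png'); print(d['s']['eef_pos'],d['s']['width'])
E
```

```text
clock: 9.85
eef_pos: [494.8, -140.3, 141.2]
tool_rot: [-3.141, -0.001, 1.567]
force: [0.0, -0.1, -0.9]
width: 0.7
[ 494.76768286 -140.33226593  141.24937475] 0.7062014129372152
```

View pics/w7.png

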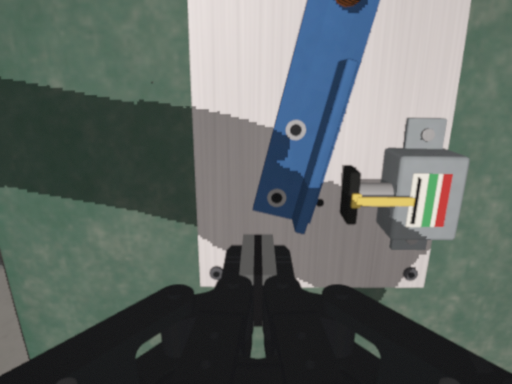

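```bash
python3 - <<'E'
from h import *
d=load('wrist')
p=onplane(d,[(307,10),(255,207)],28); v=p[1]-p[0]; print(p.round(1),'yaw',np.arctan2(v[0],-v[1]))
q=onplane(d,[(210,272),(410,272)],20); print('screws',q.round(1)); v=q[1]-q[0]; print('fix yaw',np.arctan2(v[1],v[0]))
q=onplane(d,[(200,285),(189,0)],20); v=q[1]-q[0]; print(q.round(1),'fix yaw from left edge',np.arctan2(-v[0],v[1]))
cv2.imwrite('pics/w7z.png',cv2.resize(d['image'][100:270,230:480,::-1],None,fx=3.2,fy=3.2,interpolation=cv2.INTER_CUBIC))
yb=-0.25; e=np.array([555.5,-4]); Rm=np.array([[np.cos(yb),-np.sin(yb)],[np.sin(yb),np.cos(yb)]])
for b in [(8,-140),(8,-170),(8,-45),(16,-170)]: w=e+Rm@b; print(b,w.round(1),proj(d,[*w,54]).round(0))
E
```

```text
[[ 529.3  -17.8   28. ]
 [ 493.  -160.6   28. ]] yaw -0.24847879001560777
screws [[ 453.2 -224.2   20. ]
 [ 629.5 -225.4   20. ]]
fix yaw -0.00693773878061554
[[ 443.6 -237.4   20. ]
 [ 447.6   -9.4   20. ]] fix yaw from left edge -0.017293210008318235
(8, -140) [ 528.6 -141.6] [[305. 194.]]
(8, -170) [ 521.2 -170.7] [[293. 232.]]
(8, -45) [552.1 -49.6] [[347.  56.]]
(16, -170) [ 528.9 -172.7] [[304. 235.]]
```

View pics/w7z.png

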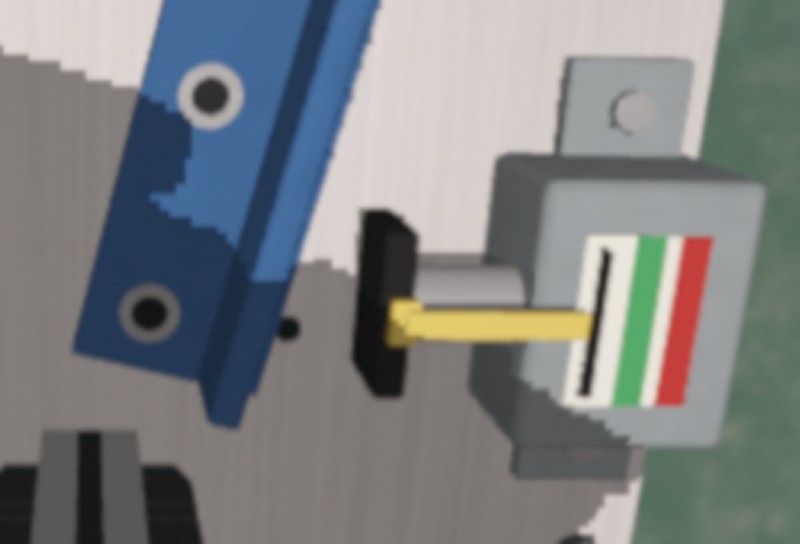

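```bash
python3 -m jog '-1 0 50 0 0 0 -1; -2 0 90 0 0 0 -1; -2 0 105 0 0 0 -1; -2 0 105 0 0 0 -1'; python3 -m jog '0 4 0 0 0 0 -1; 0 8 0 0 0 0 -1; 0 12 0 0 0 0 -1; 0 16 0 0 0 0 -1; 0 20 0 0 0 0 -1;0 24 0 0 0 0 -1'
```

```text
clock: 10.4
eef_pos: [494.1, -143.4, 36.3]
tool_rot: [-3.14, -0.001, 1.565]
force: [0.7, 0.1, 0.2]
width: -0.1
clock: 11.15
eef_pos: [518.0, -144.2, 36.7]
tool_rot: [-3.14, -0.0, 1.564]
force: [-1.5, 0.5, 1.0]
width: 0.4
```

```bash
python3 -m jog '0 2.5 0 0 0 0 -1; 0 5 0 0 0 0 -1; 0 7.5 0 0 0 0 -1; 0 10 0 0 0 0 -1; 0 12 0 0 0 0 -1;0 14 0 0 0 0 -1; 0 14 0 0 0 0 -1'
cat > look.py <<'E'
from h import *
import sys
n=sys.argv[1]
d=grab('wrist'); im=d['image'].copy()
print(d['s']['eef_pos'].round(1),d['s']['force'].round(1))
cv2.imwrite('pics/w%s.png'%n,cv2.resize(im[60:384,120:512,::-1],None,fx=2,fy=1.8,interpolation=cv2.INTER_CUBIC))
d=grab('top'); cv2.imwrite('pics/t%s.png'%n,cv2.resize(d['image'][130:210,215:320,::-1],None,fx=7,fy=7,interpolation=cv2.INTER_CUBIC))
d=grab('side'); cv2.imwrite('pics/s%s.png'%n,cv2.resize(d['image'][170:240,170:290,::-1],None,fx=6,fy=6,interpolation=cv2.INTER_CUBIC))
E
python3 look.py 8
```

```text
clock: 12.02
eef_pos: [532.7, -144.2, 36.8]
tool_rot: [3.141, 0.0, 1.564]
force: [-0.2, 0.1, 0.3]
width: -0.2
[ 532.7 -144.2   36.8] [-0.2  0.1  0.3]
```

View pics/w8.png

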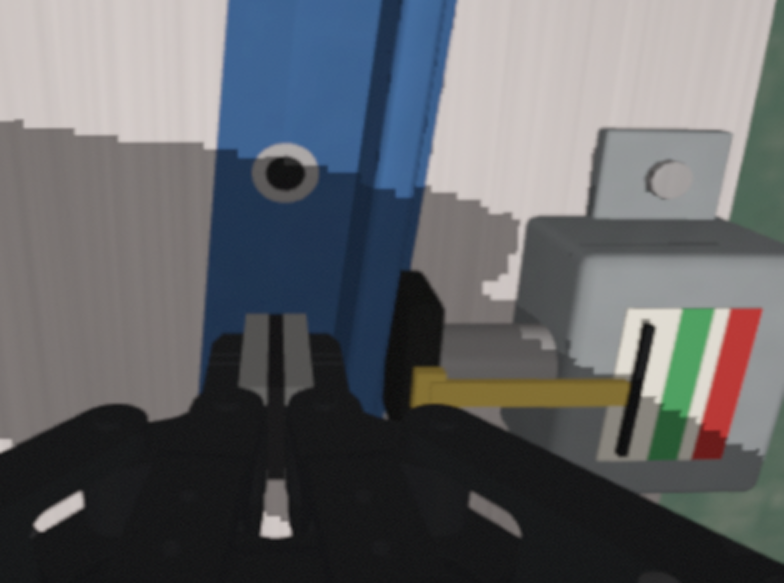

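View pics/t8.png

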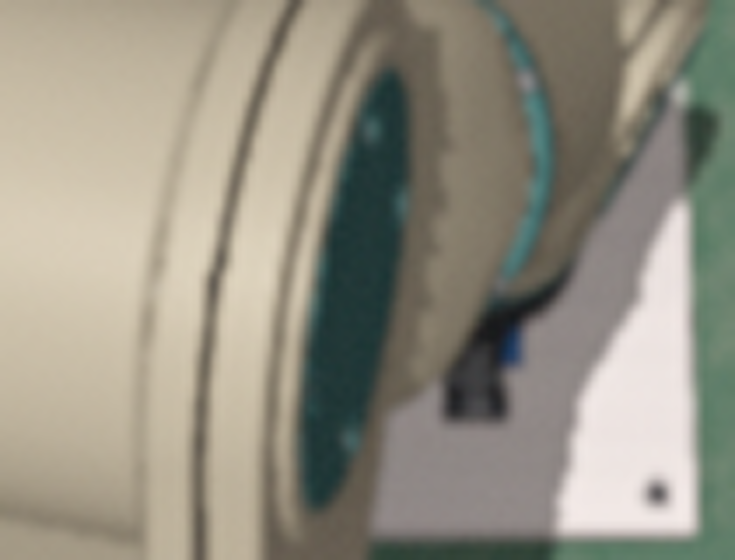

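View pics/s8.png

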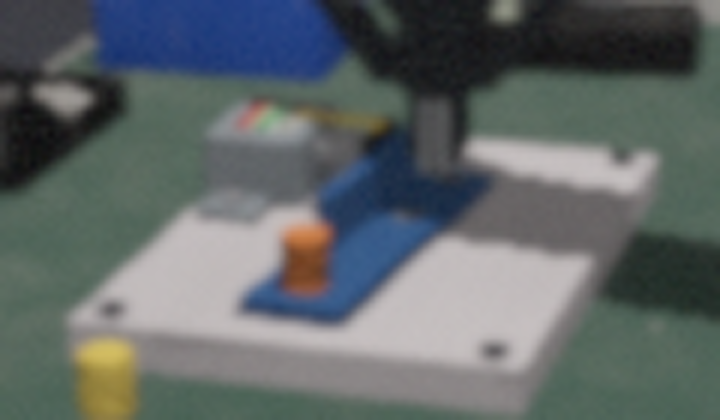

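The bracket has swung round and is now close to the pad. The wrist view shows the pointer's bar in the first white zone, the pin upright, and the fingers against the flange. I'll keep going in small steps.

```bash
python3 -m jog '0 1.5 0 0 0 0 -1; 0 3 0 0 0 0 -1; 0 4.5 0 0 0 0 -1; 0 6 0 0 0 0 -1; 0 7 0 0 0 0 -1;0 8 0 0 0 0 -1; 0 8 0 0 0 0 -1'
python3 look.py 9
```

```text
clock: 13.05
eef_pos: [538.7, -144.4, 36.5]
tool_rot: [-3.139, -0.0, 1.564]
force: [-5.7, -0.4, 3.9]
width: -0.5
[ 538.7 -144.4   36.5] [-5.7 -0.4  3.9]
```

View pics/w9.png

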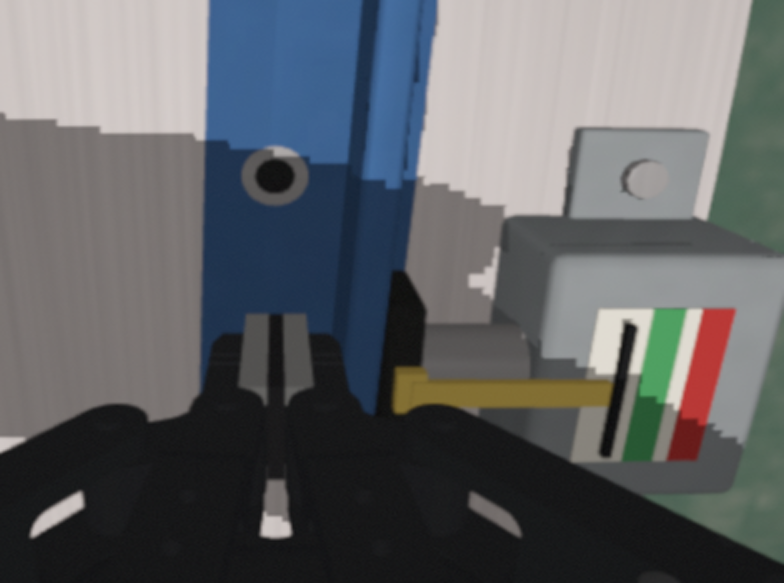

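```bash
python3 -m jog '0 1 0 0 0 0 -1; 0 2 0 0 0 0 -1; 0 3 0 0 0 0 -1; 0 4 0 0 0 0 -1; 0 5 0 0 0 0 -1;0 6 0 0 0 0 -1; 0 7 0 0 0 0 -1; 0 7 0 0 0 0 -1'
python3 look.py 10
```

```text
clock: 14.2
eef_pos: [543.2, -144.5, 36.2]
tool_rot: [-3.134, -0.001, 1.563]
force: [-10.0, -1.5, 5.3]
width: -0.3
[ 543.2 -144.5   36.2] [-10.   -1.5   5.3]
```

View pics/w10.png

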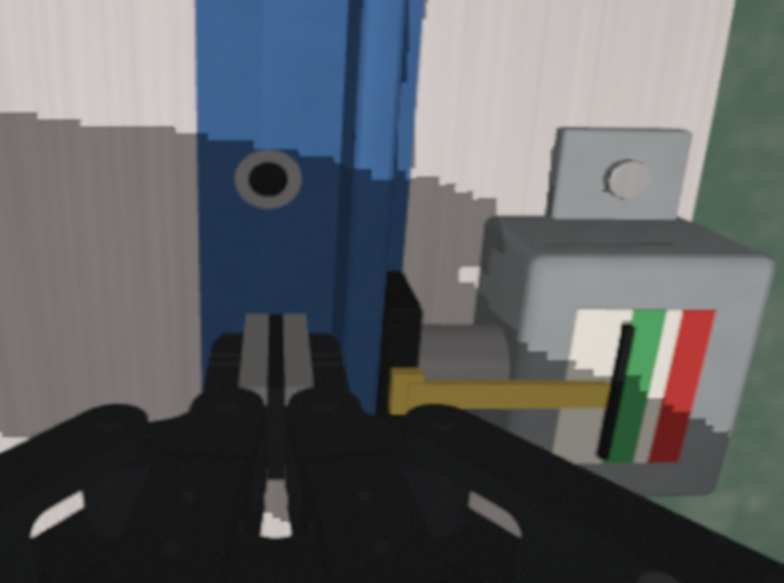

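```bash
python3 -m jog '0 1 0 0 0 0 -1; 0 2 0 0 0 0 -1; 0 3 0 0 0 0 -1; 0 4 0 0 0 0 -1; 0 5 0 0 0 0 -1; 0 5 0 0 0 0 -1; 0 5 0 0 0 0 -1'
python3 look.py 11
```

```text
clock: 15.22
eef_pos: [545.3, -144.5, 36.0]
tool_rot: [-3.129, -0.002, 1.563]
force: [-14.8, -0.7, 9.2]
width: -0.1
[ 545.3 -144.5   36. ] [-14.8  -0.7   9.2]
```

View pics/w11.png

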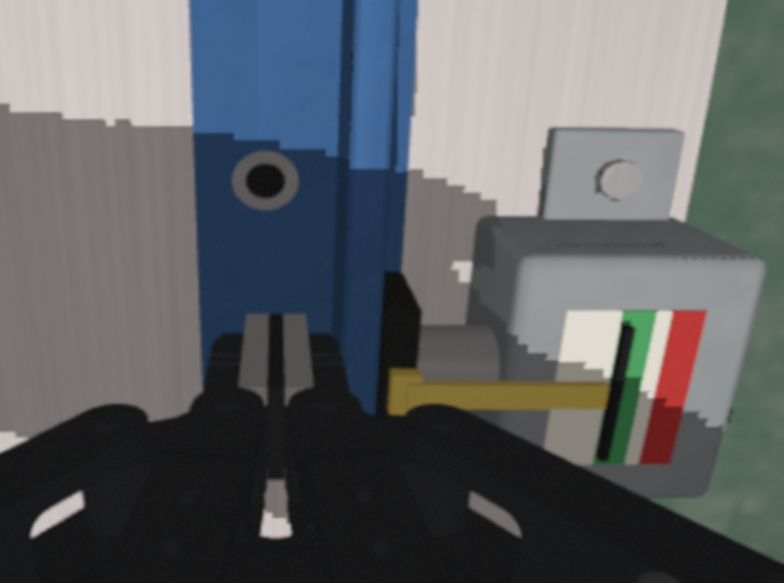

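View pics/s11.png

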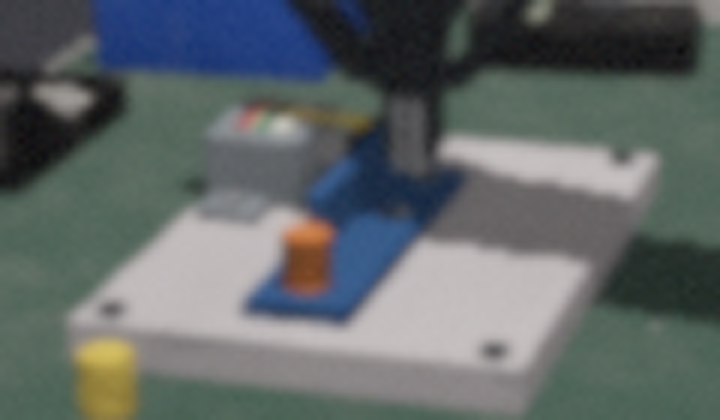

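```bash
python3 -m jog '0 0.5 0 0 0 0 -1; 0 1 -0.4 0 0 0 -1; 0 1.5 -0.8 0 0 0 -1; 0 2 -0.8 0 0 0 -1; 0 2.5 -0.8 0 0 0 -1; 0 2.5 -0.8 0 0 0 -1'
python3 look.py 12
```

```text
clock: 16.12
eef_pos: [547.1, -144.5, 36.1]
tool_rot: [-3.127, -0.002, 1.563]
force: [-15.0, -1.4, 3.9]
width: -0.2
[ 547.1 -144.5   36.1] [-15.   -1.4   3.9]
```

View pics/w12.png

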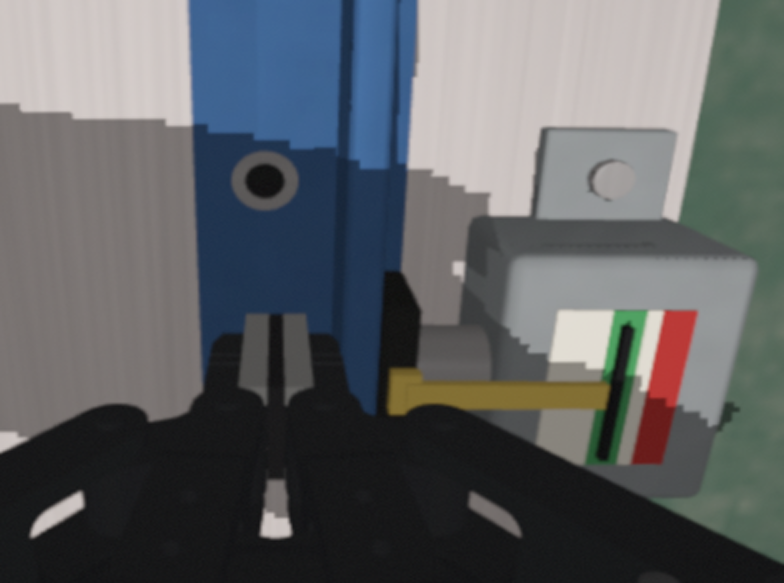

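The bar is now in mid-green. I'll hold for a second and check that it stays there and that the pin is still home.

```bash
python3 -m jog '0 0 0 0 0 0 -1; 0 0 0 0 0 0 -1; 0 0 0 0 0 0 -1; 0 0 0 0 0 0 -1; 0 0 0 0 0 0 -1; 0 0 0 0 0 0 -1; 0 0 0 0 0 0 -1; 0 0 0 0 0 0 -1'
python3 look.py 13
python3 - <<'E'
from h import *
d=load('wrist'); cv2.imwrite('pics/w13z.png',cv2.resize(d['image'][210:340,370:500,::-1],None,fx=4,fy=4,interpolation=cv2.INTER_CUBIC))
d=load('side'); cv2.imwrite('pics/s13z.png',cv2.resize(d['image'][195:230,195:245,::-1],None,fx=12,fy=12,interpolation=cv2.INTER_CUBIC))
E
```

```text
clock: 17.27
eef_pos: [547.1, -144.5, 36.1]
tool_rot: [-3.127, -0.002, 1.562]
force: [-14.6, -0.3, 5.7]
width: -0.2
[ 547.1 -144.5   36.1] [-14.6  -0.3   5.7]
```

View pics/w13z.png

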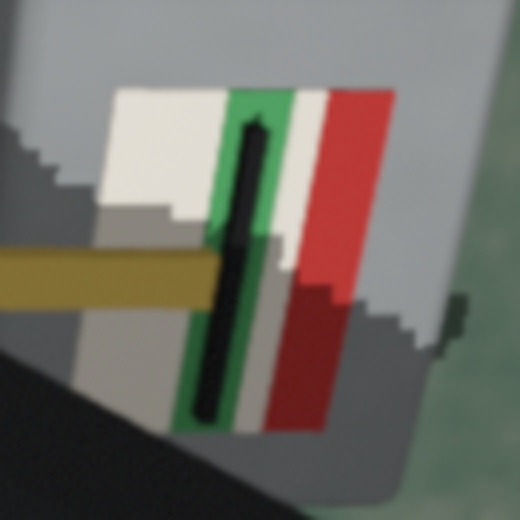

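View pics/s13z.png

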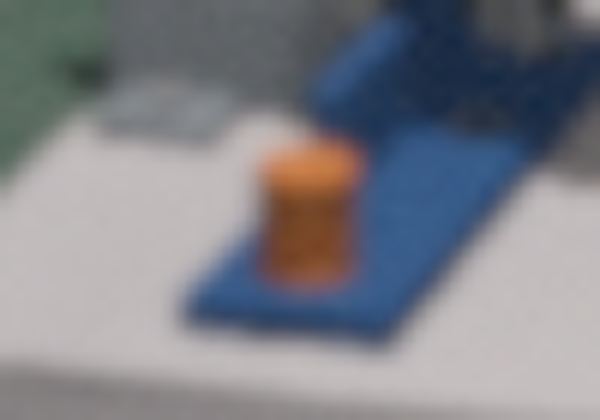

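View pics/s13.png

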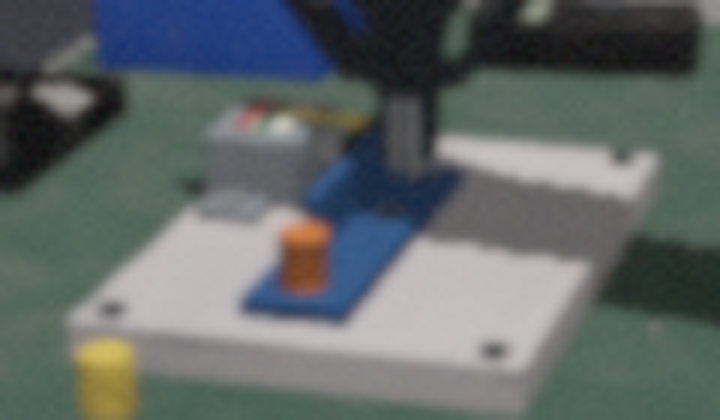

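The bar stays in the middle of the green, the push is steady at about 14.6 N, and the pin is upright and seated on the bracket. I'm handing in.

```bash
python3 -c "
from cell import ctrl
print(ctrl.finish_job())"
```

```text
the job is handed in; nothing more can be done
None
```

I put the orange-headed pin through the bracket's eye and the plate hole, let go of it, and swung the bracket onto the sprung stop. I handed in after about 17.5 s, still pushing, with the pointer in mid-green.

**Pin:** it went home until the knob rested on the bracket, with about 10 N of contact force. After I let go, the knob top measured 54.3 mm against 54 mm expected.

**Bracket:** I pushed on the flange with the side of the closed fingers. Over a 1 s hold the black bar stayed in the middle of the green. It was never in the red in any picture I took.

**Last checks:**
- The push was steady at about 14.6 N. That is some 3 N above what the spring should give at mid-green. I take the rest to be friction, but I did not check it.
- The side view shows the pin upright and seated, with the yellow one where it was.
- I did not check the other bench items again after the swing, but the arm went nowhere near them at low height.
- The top camera's view was blocked by the arm at the end, so the pointer was read from the wrist camera.

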